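# Clamp a porcelain cup lightly for engraving

### The job

Get the porcelain cup ready for engraving: without touching the cup itself, push the tailstock up behind it until the cup is home against the stop hidden in the chuck and the tailstock's sprung nose, pressed in about 6 mm, holds it lightly (about 6 N; porcelain, so never more than 12 N). Set the selector on the control box to the third click clockwise from its off stop. Leave the tailstock and the selector standing so, and do not disturb the other things on the counter.

Things in the scene. Friction and masses are not known exactly. Their poses are not given: they have to be found in the camera images.
- engraver: Fixed cup engraver on a grey base plate 120 x 400 x 20 mm. Origin: on the counter, under the middle of the cradle. Its y axis is the slide direction, from the tailstock (-y end) to the white headstock (+y end, 110 mm wide, top at 150 mm); x level across, z up. Four rollers at y = -35 and 35 mm carry the cup, its axis 89 mm above the counter.
- chuck (a point): Centre of the mouth of the aluminium chuck shell on the headstock (45 mm along engraver y, 89 mm high), open toward -y; outer radius 44, inner 40 mm; axes as the engraver's. Out of sight inside it is the rubber stop for the cup's rim, left anywhere from 30 to 55 mm beyond this point: it cannot be seen or read and has to be felt. It does not yield.
- marking_head (a point): Centre of the lens face under the fixed marking head that overhangs the chuck, 198 mm above the counter. The head spans 20 mm either way along engraver y and is 50 mm high above the lens; its post stands 60 to 90 mm to engraver +x, up to 260 mm high.
- tailstock: Tailstock, slides along engraver y only, 115 mm in all; drags with a steady 10 N (+5 N per m/s), stays where left. Origin: centre of the flat back face (facing -y) of its push plate, 90 mm high; axes as the engraver's. Plate 70 mm wide, 12 thick, 30 to 150 mm above the counter; body ahead of it 56 mm wide, top at 118 mm. Pushed from behind, 10 N plus the pressure on the cup is felt.
- nose_free (a point): Fixed point on the tailstock, 80 mm ahead of its origin: where the face of its sprung nose (rubber pad, radius 18 mm, on a steel pin) stands while nothing presses it. The spring pushes with 1 N for each mm that the nose is pressed back, from zero, and bottoms hard after 14 mm.
- cup: Straight white porcelain cup, no handle, thin blue band, radius 33 mm, 130 mm long, about 0.2 kg, lying on the rollers. Origin at its centre. Its y axis is its length: mouth (+y) already inside the chuck's mouth, closed base (-y) facing the nose. Slides on the rollers with 1 to 2.2 N drag. Held properly the nose presses it with about 6 N (3.5 to 9); over 12 N breaks it.
- selector (a joint): Rotary selector on the black control box (130 x 110 x 60 mm): 0 rad at the off stop (the long white tick), growing clockwise seen from above, 0.42 rad per click, clicks 0 to 5 (short ticks); third click = 1.26 rad. Real spring detents (about 0.15 N m to pass) pull it into the nearest click when let go, unless it is left almost on the crest between two; it may start on any place from 0 to 0.6 rad.
- selector_grip (a point): On the axis of the selector knob, at the middle of its grip bar's height (79 mm above the counter), turning with it: x points along the pointer end of the bar (white line), z up. The bar is 42 mm long (x), 11 mm thick (y) and 22 mm high, from 11 mm below to 11 mm above this point; under it a round skirt of radius 24 mm, 8 mm high, stands on the box.
- spare_cup: Bystander: a second such cup standing upright beside the chuck, radius 33, 130 mm high. Origin under its centre.
- canister: Bystander: terracotta-coloured round canister with steel cap, radius 38, 110 mm high. Origin under its centre.
- brush: Bystander: cleaning brush lying beside the engraver. Origin under its middle, x along it.
- mug: Bystander: white mug behind the control box, radius 40, 90 mm high. Origin under its centre.
- flask: Bystander: slim steel flask with black lid standing behind the cradle, radius 30, 165 mm high. Origin under its centre.
- carton: Bystander: closed cardboard gift carton, 90 x 90 x 100 mm. Origin under its centre.
Not all that is in view belongs to the job. Leave any red look-alike of the cup alone.

How it is judged:
By the outcome, as a careful person would: the job done as asked, in the order asked, and still so for the second after the job is handed in, with the robot touching nothing.
It also fails if it takes over 58 s, if anything falls off the work surface, if the arm or the gripper's body presses on something with over 40 N, if the wrist force passes 120 N, or if a joint passes its speed limit or range.

### The arm

A 7-joint arm with a two-finger parallel gripper is mounted at the origin on the work surface. World frame = base frame: x ahead of the robot, y to its left, z up, the work surface at z = 0. Lengths are in m, angles in degrees, forces in N, time in s.
With the tool pointing down it reaches from about 0.425 to 0.975 m from the base axis. Payload 16.7 kg.
Tool frame: the origin (TCP) lies on the mounting face of the last link; the fingertips stand 173 mm ahead of it and the grasp point (between the pads) lies 155 mm ahead of it (r.tips_ahead is the distance from the TCP to the fingertips, in m); x points along the fingers, y is the direction in which the jaws open and shut, and the axes are right-handed (so a half turn about x gives the same grasp; the last joint's range is limited). The gripper opens to 85 mm and grips with 20 to 120 N. Pads are 22 mm wide; open, the fingers measure 114 mm over their backs; the gripper's body (76 mm by 85 mm) begins 54 mm behind the grasp point. The pads swing forward as they close: fully open they stand 13 mm farther back than shut.
Start: joints at [65.46, 24.414, 4.234, 92.017, -1.954, 63.644, -3.845], TCP at [0.186, -0.649, 0.405] pointing down, gripper open.
Joint ranges: [-163.25, 163.25], [-28.42, 122.38], [-70.27, 78.77], [12.13, 141.07], [-58.53, 238.53], [9.26, 117.41], [-156.51, 156.51]. Speed limits (degrees/s): [108.29, 108.29, 136.94, 136.94, 172.46, 172.46, 172.46].

### API

Orientations are given as [roll, pitch, yaw] about the fixed x, y, z axes, in that order (R = Rz(yaw) Ry(pitch) Rx(roll)).
In Python, from plant import r gives the robot as it stands. The module is installed in compiled form; this text tells all that it offers.
- The arm moves only by the tool jog_arm, never from a script. Its argument "motion" is a list of rows, each a list of 7 numbers: the shift along the world's x, y, z in cm, then the turn, a rotation vector about the world's x, y, z in degrees, then the finger opening in cm, from 0 to 8.54. In form: [[dx, dy, dz, rx, ry, rz, grip], ...]. A call has 1 to 12 rows; each row shifts and turns the commanded pose from where the row before left it; what a row does not reach is not made up. A row lasts 1/12 s, in which the tool goes at most 41.7 mm and 7.16 degrees, less where a joint would pass 70% of its speed; a pose out of reach is approached as far as the arm can. A call is refused whole if a number of a shift passes 4.17 or a number of a turn 7.16, either way. A call with a gripper value outside its range is refused whole. The fingers move at their own pace and stop on an object; "newtons" is the grip in N (left out, the last holds). Time passes only in rows, so rows that do not move let the fingers close. It gives the time, the measured TCP pose, the force and the opening at its end, in the units of the state.
- r.observe(): the state, without advancing time (a new reading comes with each control period).
- r.capture(name): name is "side" or "top"; returns the picture (480x640x3 uint8, red, green, blue); there is no depth.
- r.camera_params(name): a dict with "fovy" (degrees; the focal length in pixels is half the picture's height over the tangent of half this angle, whatever the lens; pixels are square), "cx", "cy" (the principal point, pixels), "cam_to_world" (4x4, takes a point from camera to world coordinates). Camera axes: x right, y down, z forward; pixel columns grow to the right and rows downward; lengths in m; the calibration is good to about 2 mm. A picture is of the moment at which its call begins. camera_params takes no time and is no camera call.
- r.close_job(): hands the job in, once; it reports no verdict.
The state is a dict: "time_s": time; "joints": joint angles; "joint_velocities": joint speeds; "effort": joint torques, N m; "tcp_pos": TCP position; "orientation": TCP orientation; "ft_force": force on the tool from outside, world axes, zero at the start; "wrist_torque": the same for the moment, N m; "finger_gap": finger opening in m.
Only numpy, scipy, OpenCV 4.12 (cv2) and the standard library are available. Lean on these libraries where they do the work, as an engineer would, in place of code of your own. Each camera call takes 0.05 s, during which the arm holds its last target.

## Working session

There is one attempt and no reset: what is moved stays moved. The work goes in short steps, Python scripts to look and compute and a tool call to move; the robot and the scene stay as the last step left them, time stands still between calls to the robot, and variables do not carry over. Pictures are saved under pics/ and viewed, and the job is handed in when it is done.

Besides the shell and the picture viewer there is one more tool, called after "Emit:" as name(argument=value, ...) on one line, values as JSON. jog_arm: Moves the arm, as the interface text tells. Its arguments: {"type":"object","properties":{"motion":{"type":"array"},"newtons":{"type":"number"}},"required":["motion"]}

```bash
mkdir -p pics; ls
python3 - <<'E'
from plant import r
import cv2,numpy as np
np.set_printoptions(precision=4,suppress=True)
print(r.observe())
for n in("side","top"):
    im=r.capture(n); cv2.imwrite(f"pics/{n}0.png",im[:,:,::-1]); print(n,r.camera_params(n))
E
```

```text
pics
{'time_s': 0.0, 'joints': array([65.4611, 24.4476,  4.2312, 92.0524, -1.9545, 63.6429, -3.8443]), 'joint_velocities': array([-0.0036, -0.0073, -0.0326,  0.0147,  0.0055, -0.0039, -0.0941]), 'effort': array([ -0.0005, -94.9833,   3.7607, -46.3515,   0.0193,   0.0102,
         0.0001]), 'tcp_pos': array([ 0.1857, -0.6488,  0.404 ]), 'orientation': array([-86.443 ,  89.9292, 109.5284]), 'ft_force': array([-0.3439, -0.7321,  0.3731]), 'wrist_torque': array([-0.0474,  0.0366, -0.0101]), 'finger_gap': 0.0854287110655727}
side {'fovy': 45.29636192557293, 'cx': 322.17885975728956, 'cy': 239.11039500103973, 'cam_to_world': array([[ 0.0335,  0.7231, -0.6899,  1.585 ],
       [ 0.9994, -0.029 ,  0.0182, -0.0205],
       [-0.0069, -0.6901, -0.7236,  1.2495],
       [ 0.    ,  0.    ,  0.    ,  1.    ]])}
top {'fovy': 53.880802120507205, 'cx': 326.51252347995074, 'cy': 241.46106697593535, 'cam_to_world': array([[-0.0099, -0.9911,  0.1324,  0.39  ],
       [-0.9999,  0.0109,  0.0071, -0.0017],
       [-0.0085, -0.1323, -0.9912,  1.1527],
       [ 0.    ,  0.    ,  0.    ,  1.    ]])}
```

View pics/side0.png

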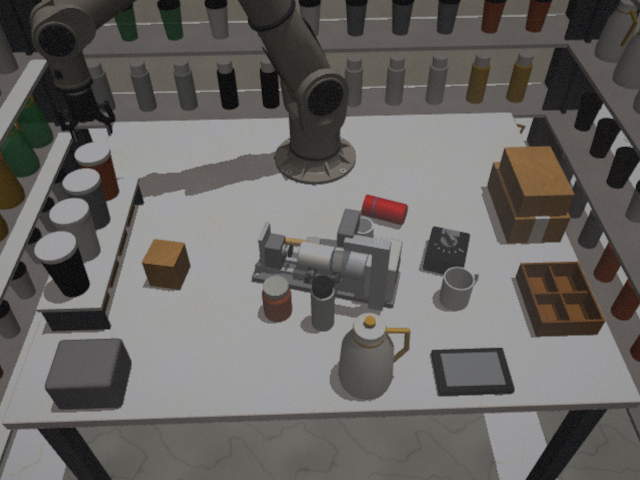

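View pics/top0.png

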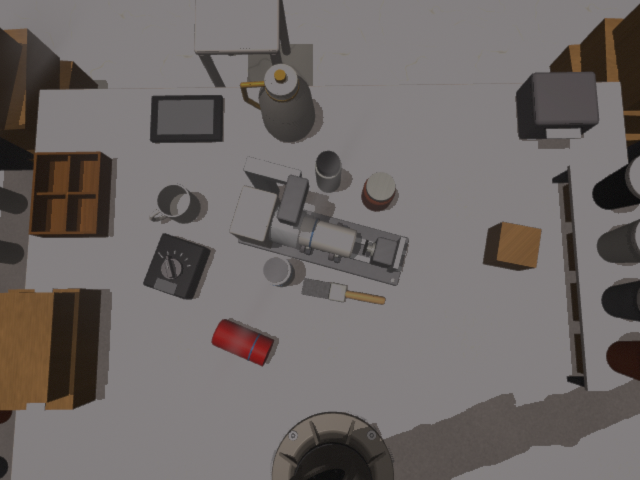

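Run:
```python
import cv2
t=cv2.imread("pics/top0.png");s=cv2.imread("pics/side0.png")
cv2.imwrite("pics/topeng.png",cv2.resize(t[140:300,220:420],None,fx=4,fy=3.75*1.0667,interpolation=cv2.INTER_CUBIC)[:600])
cv2.imwrite("pics/topbox.png",cv2.resize(t[225:305,135:220],None,fx=7,fy=7,interpolation=cv2.INTER_CUBIC))
cv2.imwrite("pics/sideeng.png",cv2.resize(s[195:335,245:445],None,fx=4,fy=4,interpolation=cv2.INTER_CUBIC))
cv2.imwrite("pics/sidebox.png",cv2.resize(s[220:280,415:480],None,fx=9,fy=9,interpolation=cv2.INTER_CUBIC))
```

```text
(no output)
```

View pics/topeng.png

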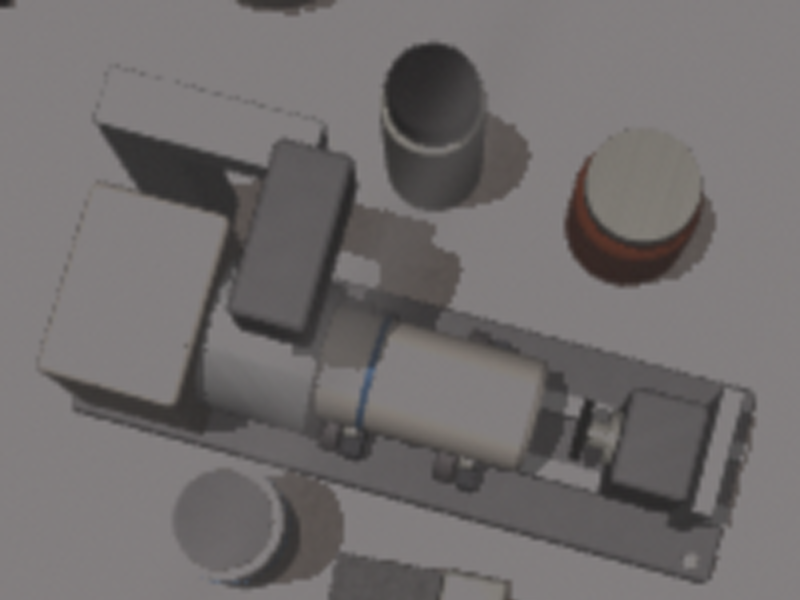

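View pics/topbox.png

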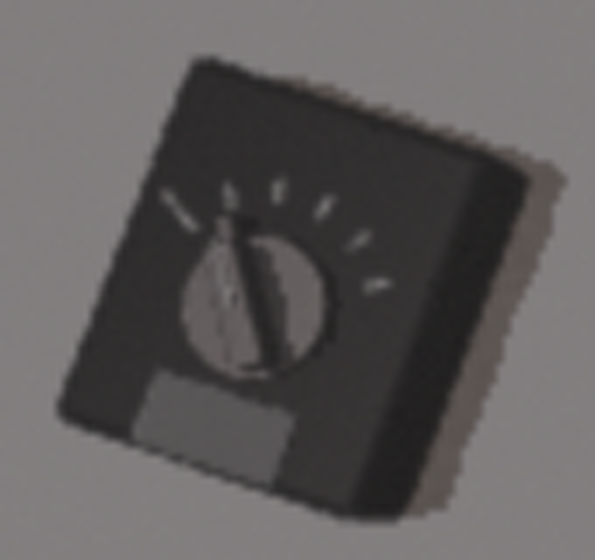

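View pics/sideeng.png

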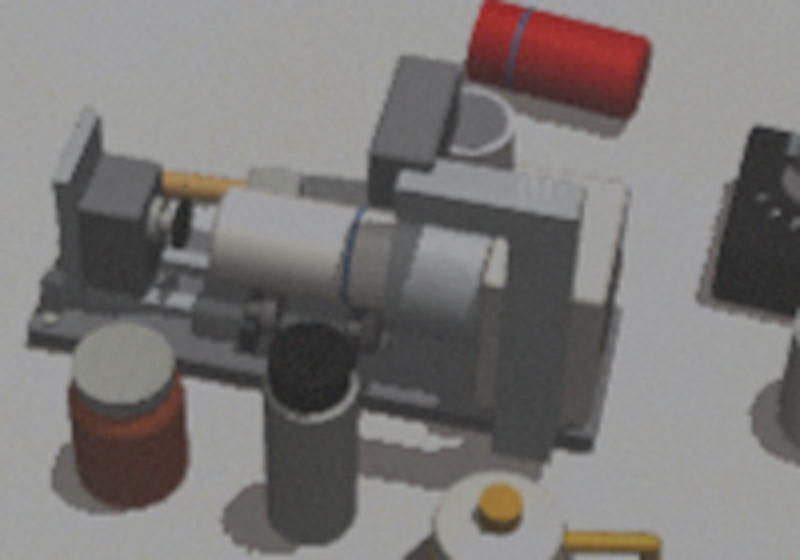

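View pics/sidebox.png

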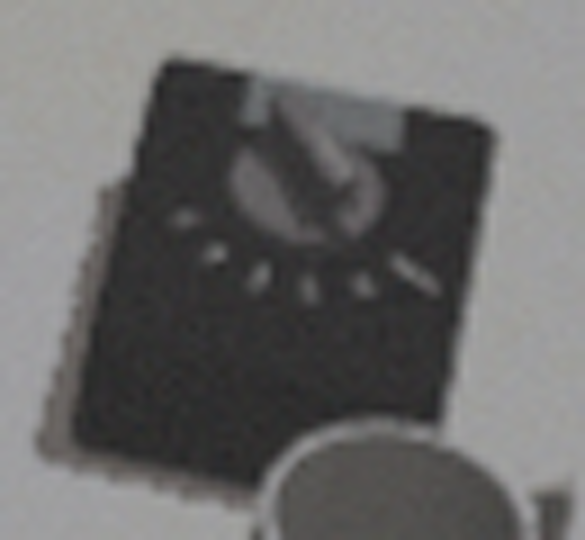

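```bash
cat > h.py <<'E'
import numpy as np
from plant import r
np.set_printoptions(precision=4,suppress=True)
P={n:r.camera_params(n) for n in("side","top")}
def ray(n,u,v):
    p=P[n];f=240/np.tan(np.radians(p["fovy"])/2);M=np.array(p["cam_to_world"])
    return M[:3,3],M[:3,:3]@np.array([(u-p["cx"])/f,(v-p["cy"])/f,1])
def pl(n,u,v,z):
    o,d=ray(n,u,v);return o+d*(z-o[2])/d[2]
def px(n,X):
    p=P[n];f=240/np.tan(np.radians(p["fovy"])/2);M=np.array(p["cam_to_world"])
    c=M[:3,:3].T@(np.array(X)-M[:3,3]);return np.array([p["cx"]+f*c[0]/c[2],p["cy"]+f*c[1]/c[2]])
E
python3 - <<'E'
from h import *
T=lambda u,v,z:pl("top",220+u/4,140+v/4,z)
S=lambda u,v,z:pl("side",245+u/4,195+v/4,z)
print("base TR",T(755,388,.02),"BR",T(710,582,.02),"BL",T(72,408,.02))
print("plate top: ",[T(*p,.15) for p in((727,388),(748,392),(697,512),(716,520))])
print("cup band/base",[T(*p,.122) for p in((362,375),(535,425))])
print("headstock top",[T(*p,.15) for p in((97,182),(228,214),(178,405),(40,370))])
print("mhead top",[T(*p,.248) for p in((280,142),(352,158),(308,338),(234,316))])
print("side plate top",[S(*p,.15) for p in((92,110),(102,125),(58,180),(70,190))])
print("side base",[S(*p,.02) for p in((30,340),(590,445))])
B=lambda u,v,z:pl("top",135+u/7,225+v/7,z)
print("box",[B(*p,.06) for p in((200,60),(525,175),(350,520),(60,410))])
print("skirt c",B(254,306,.068),"bar tip,tail",B(225,225,.09),B(278,370,.09))
for q in((180,210),(231,195),(280,190),(324,208),(359,241),(378,287)): print(B(*q,.06))
print("flask",T(432,95,.165),"can",T(643,185,.11),"spare",T(228,518,.13),"mug",pl("top",174,200,.09))
Q=lambda u,v,z:pl("side",415+u/9,220+v/9,z)
print("side skirt",Q(307,190,.068),"box",[Q(*p,.06) for p in((170,60),(495,130))])
for q in((185,217),(215,253),(260,277),(309,290),(364,287),(415,274)): print(Q(*q,.06))
E
```

```text
base TR [ 0.55   -0.1926  0.02  ] BR [ 0.4333 -0.162   0.02  ] BL [0.5423 0.2209 0.02  ]
plate top:  [array([ 0.5318, -0.1558,  0.15  ]), array([ 0.5295, -0.1669,  0.15  ]), array([ 0.4655, -0.1378,  0.15  ]), array([ 0.4611, -0.1477,  0.15  ])]
cup band/base [array([0.5452, 0.0409, 0.122 ]), array([ 0.5164, -0.0541,  0.122 ])]
headstock top [array([0.6489, 0.1836, 0.15  ]), array([0.6303, 0.1121, 0.15  ]), array([0.5258, 0.1385, 0.15  ]), array([0.5456, 0.2129, 0.15  ])]
mhead top [array([0.6427, 0.0754, 0.248 ]), array([0.6342, 0.04  , 0.248 ]), array([0.5447, 0.0618, 0.248 ]), array([0.556 , 0.0978, 0.248 ])]
side plate top [array([ 0.4684, -0.1381,  0.15  ]), array([ 0.4831, -0.1309,  0.15  ]), array([ 0.5333, -0.1584,  0.15  ]), array([ 0.5427, -0.1502,  0.15  ])]
side base [array([ 0.5614, -0.1878,  0.02  ]), array([0.6664, 0.1886, 0.02  ])]
box [array([0.5588, 0.3883, 0.06  ]), array([0.5188, 0.2782, 0.06  ]), array([0.4052, 0.3333, 0.06  ]), array([0.4423, 0.4305, 0.06  ])]
skirt c [0.4754 0.3647 0.068 ] bar tip,tail [0.5    0.3675 0.09  ] [0.453  0.3488 0.09  ]
[0.5083 0.3932 0.06  ]
[0.5132 0.3763 0.06  ]
[0.5147 0.36   0.06  ]
[0.5085 0.3451 0.06  ]
[0.4973 0.3331 0.06  ]
[0.4819 0.3263 0.06  ]
flask [0.691  0.0005 0.165 ] can [ 0.6538 -0.1181  0.11  ] spare [0.4664 0.1137 0.13  ] mug [0.6321 0.3563 0.09  ]
side skirt [0.4807 0.3669 0.068 ] box [array([0.4139, 0.3361, 0.06  ]), array([0.4494, 0.4343, 0.06  ])]
[0.4833 0.3292 0.06  ]
[0.499  0.3359 0.06  ]
[0.5096 0.3481 0.06  ]
[0.5156 0.3623 0.06  ]
[0.5151 0.3795 0.06  ]
[0.5103 0.3964 0.06  ]
```

Run:
```python
from h import *
from scipy.spatial.transform import Rotation as R
o=r.observe()
m=R.from_euler('xyz',o["orientation"],degrees=True).as_matrix()
print(m, "tool y yaw",np.degrees(np.arctan2(m[1,1],m[0,1])),r.tips_ahead)
# segment base edges & plate checks
import cv2
t=cv2.imread("pics/top0.png")
big=cv2.resize(t[240:285,150:195],None,fx=13,fy=13,interpolation=cv2.INTER_CUBIC);big=cv2.convertScaleAbs(big,alpha=1.8)
cv2.imwrite("pics/knob.png",big)
```

```text
[[-0.0003  0.2752 -0.9614]
 [ 0.001  -0.9614 -0.2752]
 [-1.     -0.0011  0.0001]] tool y yaw -74.02775381593162 0.1734
```

View pics/knob.png

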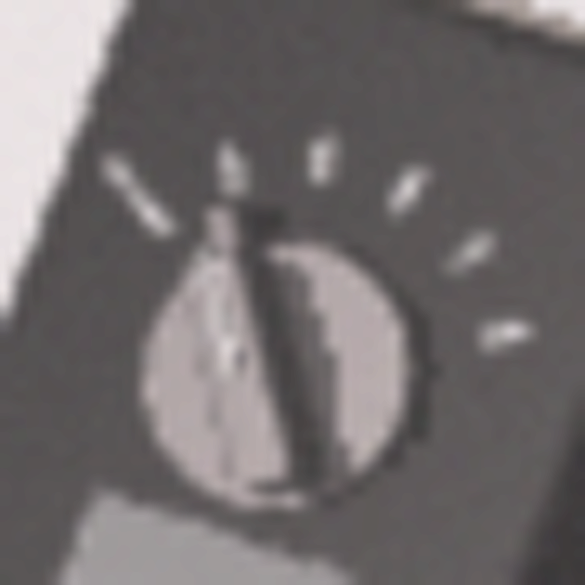

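Candidates for the cup: the white lying one with a blue band on the rollers (top 335,237) is the one I want. The others are the red lying look-alike (243,342), the upright spare cup (278,271) and the mug (174,204). The close crop confirms the choice. The selector bar points at about tick 1, and the tailstock plate is at (403,253) in the top view.

Emit:
jog_arm(motion=[[1.67,2.54,0,0,0,3.26,0],[1.67,2.54,0,0,0,3.26,0],[1.67,2.54,0,0,0,3.26,0],[1.67,2.54,0,0,0,3.26,0],[1.67,2.54,0,0,0,3.26,0],[1.67,2.54,0,0,0,3.26,0],[1.67,2.54,0,0,0,3.26,0],[1.67,2.54,0,0,0,3.26,0],[1.67,2.54,0,0,0,3.26,0]])

```text
time_s: 0.85
tcp_pos: [0.3365, -0.4189, 0.4045]
orientation: [-74.5, 90.0, 151.0]
ft_force: [1.1, -0.2, 0.2]
finger_gap: 0.0002
```

Emit:
jog_arm(motion=[[1.67,2.54,0,0,0,3.26,0],[1.67,2.54,0,0,0,3.26,0],[1.67,2.54,0,0,0,3.26,0],[1.67,2.54,0,0,0,3.26,0],[1.67,2.54,0,0,0,3.26,0],[1.67,2.54,0,0,0,3.26,0],[1.67,2.54,0,0,0,3.26,0],[1.67,2.54,0,0,0,3.26,0],[1.67,2.54,0,0,0,3.26,0],[0,0,0,0,0,0,0],[0,0,0,0,0,0,0]])

```text
time_s: 1.77
tcp_pos: [0.4869, -0.1904, 0.4044]
orientation: [-129.3, 90.0, 125.5]
ft_force: [-0.2, -0.7, -1.0]
finger_gap: -0.0001
```

Emit:
jog_arm(motion=[[0,0,-2.2,0,0,0,0],[0,0,-2.2,0,0,0,0],[0,0,-2.2,0,0,0,0],[0,0,0,0,0,0,0]])

```text
time_s: 2.1
tcp_pos: [0.4845, -0.1926, 0.3351]
orientation: [-90.9, 89.7, 163.6]
ft_force: [-1.2, 0.1, -0.3]
finger_gap: 0.0003
```

Run:
```python
from h import *
import cv2
a=r.capture("side")[:,:,::-1]
cv2.imwrite("pics/s1.png",cv2.resize(a[150:330,200:440],None,fx=3.3,fy=3.3,interpolation=cv2.INTER_CUBIC))
from scipy.spatial.transform import Rotation as R
o=r.observe();m=R.from_euler('xyz',o["orientation"],degrees=True).as_matrix();print(m,o["ft_force"],o["joints"])
```

```text
[[-0.0038  0.9638 -0.2664]
 [ 0.0012 -0.2664 -0.9639]
 [-1.     -0.004  -0.0001]] [0.6524 0.2955 1.5207] [ 32.8646  15.9834 -21.3061 114.2225   7.3398  51.2945  -7.7675]
```

View pics/s1.png

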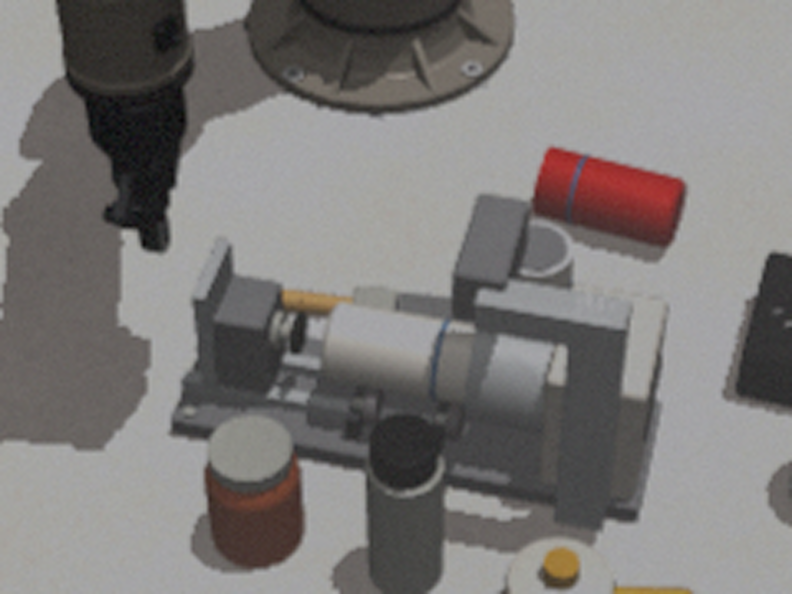

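The picture shows the closed fingertips (155,240) behind and above the push plate (210,270), clear of everything. Lowering them behind it.

Emit:
jog_arm(motion=[[0,0,-2.1,0,0,0,0],[0,0,-2.1,0,0,0,0],[0,0,-2.1,0,0,0,0],[0,0,0,0,0,0,0],[0,0,0,0,0,0,0]])

```text
time_s: 2.57
tcp_pos: [0.4863, -0.1922, 0.2765]
orientation: [-86.4, 90.0, 168.2]
ft_force: [0.5, 0.3, 0.9]
finger_gap: -0.0001
```

Emit:
jog_arm(motion=[[0.13,0.48,0,0,0,0,0],[0.13,0.48,0,0,0,0,0],[0.13,0.48,0,0,0,0,0],[0.08,0.29,0,0,0,0,0],[0,0,0,0,0,0,0]])

```text
time_s: 2.98
tcp_pos: [0.4914, -0.1735, 0.2763]
orientation: [100.7, 90.0, -4.6]
ft_force: [-0.0, 0.4, 0.6]
finger_gap: 0.0
```

Emit:
jog_arm(motion=[[0.05,0.19,0,0,0,0,0],[0.05,0.19,0,0,0,0,0],[0.05,0.19,0,0,0,0,0]])

```text
time_s: 3.23
tcp_pos: [0.4925, -0.1686, 0.2757]
orientation: [-60.0, 90.0, -165.3]
ft_force: [-0.4, -0.6, -0.1]
finger_gap: -0.0002
```

Emit:
jog_arm(motion=[[0.05,0.19,0,0,0,0,0],[0.05,0.19,0,0,0,0,0],[0.05,0.19,0,0,0,0,0]])

```text
time_s: 3.48
tcp_pos: [0.4938, -0.1642, 0.2757]
orientation: [-5.2, 89.9, -110.6]
ft_force: [-1.5, -9.8, 0.5]
finger_gap: 0.0001
```

Emit:
jog_arm(motion=[[0.05,0.19,0,0,0,0,0],[0.05,0.19,0,0,0,0,0],[0.05,0.19,0,0,0,0,0]])

```text
time_s: 3.73
tcp_pos: [0.4953, -0.1586, 0.2757]
orientation: [1.5, 89.9, -103.9]
ft_force: [-1.5, -10.0, -0.4]
finger_gap: -0.0001
```

Emit:
jog_arm(motion=[[0.05,0.19,0,0,0,0,0],[0.05,0.19,0,0,0,0,0],[0.05,0.19,0,0,0,0,0],[0.06,0.2,0,0,0,0,0]])

```text
time_s: 4.07
tcp_pos: [0.4974, -0.151, 0.2757]
orientation: [7.2, 89.9, -98.3]
ft_force: [-0.7, -9.5, 0.5]
finger_gap: -0.0002
```

Emit:
jog_arm(motion=[[0.05,0.19,0,0,0,0,0],[0.05,0.19,0,0,0,0,0],[0.05,0.19,0,0,0,0,0],[0.06,0.2,0,0,0,0,0]])

```text
time_s: 4.4
tcp_pos: [0.4996, -0.1433, 0.2757]
orientation: [14.2, 89.9, -91.3]
ft_force: [-0.2, -11.6, -0.9]
finger_gap: -0.0001
```

Run:
```python
from h import *
import cv2
a=r.capture("side")[:,:,::-1];b=r.capture("top")[:,:,::-1]
cv2.imwrite("pics/s2.png",np.hstack([cv2.resize(x,(400,400),interpolation=cv2.INTER_CUBIC) for x in (a[195:325,245:375],b[170:300,290:420])]))
```

```text
(no output)
```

View pics/s2.png

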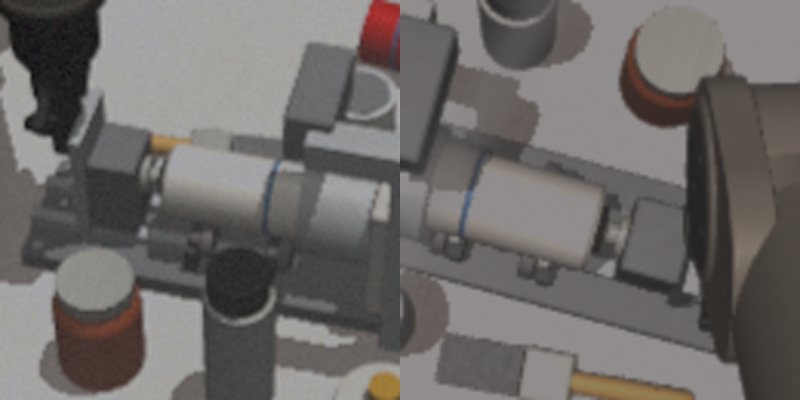

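The picture shows the nose now at the cup base (side crop 160,170). I'll carry on slowly, watching the force.

Emit:
jog_arm(motion=[[0.05,0.19,0,0,0,0,0],[0.05,0.19,0,0,0,0,0]])

```text
time_s: 4.67
tcp_pos: [0.5006, -0.1397, 0.2757]
orientation: [14.3, 89.9, -91.2]
ft_force: [1.0, -11.9, -0.8]
finger_gap: 0.0001
```

Emit:
jog_arm(motion=[[0.05,0.19,0,0,0,0,0],[0.05,0.19,0,0,0,0,0]])

```text
time_s: 4.83
tcp_pos: [0.5017, -0.1359, 0.2757]
orientation: [19.6, 89.9, -85.9]
ft_force: [1.6, -12.6, -1.3]
finger_gap: 0.0001
```

Emit:
jog_arm(motion=[[0.03,0.1,0,0,0,0,0],[0.03,0.1,0,0,0,0,0],[0.03,0.1,0,0,0,0,0]])

```text
time_s: 5.08
tcp_pos: [0.5025, -0.133, 0.2757]
orientation: [16.8, 89.9, -88.6]
ft_force: [1.2, -12.1, -0.5]
finger_gap: 0.0
```

Emit:
jog_arm(motion=[[0.03,0.1,0,0,0,0,0],[0.03,0.1,0,0,0,0,0],[0.02,0.1,0,0,0,0,0]])

```text
time_s: 5.33
tcp_pos: [0.5034, -0.1299, 0.2757]
orientation: [19.7, 89.9, -85.8]
ft_force: [1.2, -12.8, -2.0]
finger_gap: -0.0002
```

Emit:
jog_arm(motion=[[0.03,0.1,0,0,0,0,0],[0.03,0.1,0,0,0,0,0]])

```text
time_s: 5.5
tcp_pos: [0.5039, -0.128, 0.2757]
orientation: [16.4, 89.9, -89.0]
ft_force: [-0.5, -12.1, -1.0]
finger_gap: 0.0
```

Emit:
jog_arm(motion=[[0.03,0.1,0,0,0,0,0],[0.03,0.1,0,0,0,0,0]])

```text
time_s: 5.67
tcp_pos: [0.5045, -0.126, 0.2757]
orientation: [16.7, 89.9, -88.8]
ft_force: [0.5, -12.5, -0.5]
finger_gap: -0.0001
```

Emit:
jog_arm(motion=[[0.03,0.1,0,0,0,0,0],[0.02,0.1,0,0,0,0,0]])

```text
time_s: 5.83
tcp_pos: [0.5051, -0.124, 0.2757]
orientation: [18.9, 89.9, -86.6]
ft_force: [2.2, -13.0, -1.5]
finger_gap: -0.0
```

Emit:
jog_arm(motion=[[0.03,0.1,0,0,0,0,0],[0.03,0.1,0,0,0,0,0]])

```text
time_s: 6.0
tcp_pos: [0.5057, -0.122, 0.2757]
orientation: [17.5, 89.9, -88.0]
ft_force: [0.9, -12.4, -1.3]
finger_gap: -0.0001
```

Emit:
jog_arm(motion=[[0.03,0.1,0,0,0,0,0],[0.03,0.1,0,0,0,0,0]])

```text
time_s: 6.17
tcp_pos: [0.5063, -0.12, 0.2757]
orientation: [15.0, 89.9, -90.5]
ft_force: [1.3, -12.0, -0.6]
finger_gap: -0.0
```

Emit:
jog_arm(motion=[[0.02,0.1,0,0,0,0,0],[0.03,0.1,0,0,0,0,0]])

```text
time_s: 6.33
tcp_pos: [0.5068, -0.118, 0.2757]
orientation: [18.9, 89.9, -86.5]
ft_force: [1.4, -11.8, 0.2]
finger_gap: 0.0001
```

Emit:
jog_arm(motion=[[0.03,0.1,0,0,0,0,0],[0.03,0.1,0,0,0,0,0]])

```text
time_s: 6.5
tcp_pos: [0.5074, -0.116, 0.2757]
orientation: [18.3, 89.9, -87.2]
ft_force: [0.7, -12.5, 0.3]
finger_gap: 0.0002
```

Emit:
jog_arm(motion=[[0.03,0.1,0,0,0,0,0],[0.03,0.1,0,0,0,0,0]])

```text
time_s: 6.67
tcp_pos: [0.508, -0.114, 0.2757]
orientation: [14.4, 89.9, -91.1]
ft_force: [0.7, -12.4, -0.7]
finger_gap: 0.0002
```

Emit:
jog_arm(motion=[[0.02,0.1,0,0,0,0,0],[0.03,0.1,0,0,0,0,0]])

```text
time_s: 6.83
tcp_pos: [0.5085, -0.112, 0.2757]
orientation: [19.7, 89.9, -85.8]
ft_force: [1.3, -12.6, -1.4]
finger_gap: -0.0004
```

Emit:
jog_arm(motion=[[0.03,0.1,0,0,0,0,0],[0.03,0.1,0,0,0,0,0]])

```text
time_s: 7.0
tcp_pos: [0.5091, -0.11, 0.2757]
orientation: [17.8, 89.9, -87.7]
ft_force: [-0.2, -13.4, -0.3]
finger_gap: -0.0002
```

Emit:
jog_arm(motion=[[0.03,0.1,0,0,0,0,0],[0.02,0.1,0,0,0,0,0]])

```text
time_s: 7.17
tcp_pos: [0.5096, -0.108, 0.2757]
orientation: [20.2, 89.9, -85.3]
ft_force: [0.8, -12.4, -0.5]
finger_gap: 0.0001
```

Emit:
jog_arm(motion=[[0.03,0.1,0,0,0,0,0],[0.03,0.1,0,0,0,0,0]])

```text
time_s: 7.33
tcp_pos: [0.51, -0.1059, 0.2756]
orientation: [-1.8, 89.9, -107.3]
ft_force: [-0.1, -11.9, -2.3]
finger_gap: -0.0
```

Emit:
jog_arm(motion=[[0.03,0.1,0,0,0,0,0],[0.02,0.1,0,0,0,0,0]])

```text
time_s: 7.5
tcp_pos: [0.5106, -0.1039, 0.2756]
orientation: [1.5, 89.9, -104.0]
ft_force: [0.5, -11.7, -1.4]
finger_gap: 0.0005
```

Emit:
jog_arm(motion=[[0.03,0.1,0,0,0,0,0],[0.03,0.1,0,0,0,0,0]])

```text
time_s: 7.67
tcp_pos: [0.5111, -0.1019, 0.2756]
orientation: [0.5, 89.9, -104.9]
ft_force: [0.5, -12.1, -0.1]
finger_gap: -0.0001
```

Emit:
jog_arm(motion=[[0.03,0.1,0,0,0,0,0],[0.02,0.1,0,0,0,0,0]])

```text
time_s: 7.83
tcp_pos: [0.5117, -0.1001, 0.2756]
orientation: [2.0, 89.9, -103.5]
ft_force: [0.4, -14.1, -1.4]
finger_gap: -0.0001
```

Emit:
jog_arm(motion=[[0.03,0.1,0,0,0,0,0]])

```text
time_s: 7.92
tcp_pos: [0.5119, -0.0992, 0.2756]
orientation: [-0.3, 89.9, -105.8]
ft_force: [-1.3, -15.4, -0.4]
finger_gap: -0.0001
```

Emit:
jog_arm(motion=[[0.03,0.1,0,0,0,0,0]])

```text
time_s: 8.0
tcp_pos: [0.5122, -0.0983, 0.2756]
orientation: [-1.7, 89.9, -107.2]
ft_force: [-0.7, -14.0, 0.1]
finger_gap: -0.0002
```

Emit:
jog_arm(motion=[[0.01,0.05,0,0,0,0,0]])

```text
time_s: 8.08
tcp_pos: [0.5123, -0.0978, 0.2756]
orientation: [-0.1, 89.9, -105.6]
ft_force: [0.1, -15.4, -0.1]
finger_gap: 0.0002
```

Emit:
jog_arm(motion=[[0.01,0.05,0,0,0,0,0]])

```text
time_s: 8.17
tcp_pos: [0.5124, -0.0975, 0.2756]
orientation: [2.0, 89.9, -103.5]
ft_force: [-0.3, -15.9, -1.4]
finger_gap: -0.0001
```

Contact pressure is now about 5.5 N (15.5 N felt, less 10 N drag). Backing straight off.

Emit:
jog_arm(motion=[[-0.13,-0.48,0,0,0,0,0],[-0.26,-0.96,0,0,0,0,0],[-0.4,-1.45,0,0,0,0,0],[-0.4,-1.45,0,0,0,0,0],[0,0,2,0,0,0,0],[0,0,3,0,0,0,0],[0,0,3,0,0,0,0],[0,0,3,0,0,0,0],[-1,-2,2,0,0,0,0],[-1,-4,0,0,0,0,0],[-1,-4,0,0,0,0,0],[-1,-4,0,0,0,0,0]])

```text
time_s: 9.17
tcp_pos: [0.4597, -0.2804, 0.4064]
orientation: [70.5, 89.9, -34.8]
ft_force: [1.1, -0.7, -0.1]
finger_gap: 0.0
```

Run:
```python
from h import *
import cv2
o=r.observe();print(o["tcp_pos"],o["ft_force"],o["joints"])
a=r.capture("side")[:,:,::-1];b=r.capture("top")[:,:,::-1]
cv2.imwrite("pics/s3a.png",a);cv2.imwrite("pics/t3.png",b)
cv2.imwrite("pics/s3.png",np.hstack([cv2.resize(x,(400,400),interpolation=cv2.INTER_CUBIC) for x in (a[195:325,245:375],b[170:300,290:420])]))
```

```text
[ 0.4597 -0.2804  0.4064] [ 1.0936 -0.7092 -0.1472] [ 39.7339  12.5593 -17.5138 108.5504   4.3751  59.4582   5.1035]
```

View pics/s3.png

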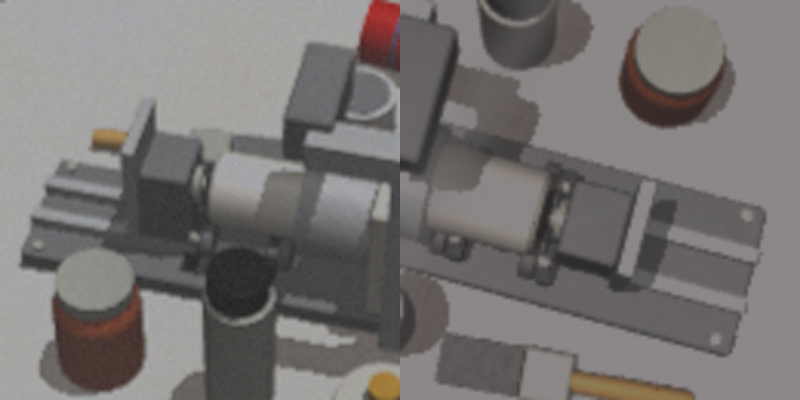

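The picture shows the nose touching the cup base (side crop 205,185; top crop 560,215) and the band now hidden inside the chuck. The tailstock stayed put. Next is a quick geometric check before the selector.

Run:
```python
from h import *
T=lambda u,v,z:pl("top",290+(u-400)*.325,170+v*.325,z)
ye=np.array([.265,.964,0]);xe=np.array([.964,-.265,0])
O=np.array([.545,.016,0])
for n,p in dict(back1=T(657,183,.15),back2=T(638,277,.15),front1=T(643,180,.15),front2=T(621,272,.15),cb1=T(540,212,.122),cb_lo=T(525,250,.095),cb_hi=T(552,172,.1),corners=T(765,212,.02),c2=T(730,355,.02)).items(): print(n,p,(p-O)@xe,(p-O)@ye)
```

```text
back1 [ 0.5488 -0.0957  0.15  ] 0.03322429752532933 -0.1067092253216923
back2 [ 0.4831 -0.0811  0.15  ] -0.03398656177858914 -0.10998895193076962
front1 [ 0.551 -0.086  0.15 ] 0.03279879436301746 -0.09675067283259348
front2 [ 0.4867 -0.0694  0.15  ] -0.03361368399317265 -0.0977674697527313
cb1 [ 0.5331 -0.0142  0.122 ] -0.0034659573527904565 -0.032229271659654814
cb_lo [ 0.5089 -0.0032  0.095 ] -0.02973049356717215 -0.028039627765037416
cb_hi [ 0.5657 -0.0236  0.1   ] 0.03045884424392465 -0.03269201138540701
corners [ 0.5453 -0.1922  0.02  ] 0.05547878780651028 -0.20060542928636405
c2 [ 0.4336 -0.1614  0.02  ] -0.060336338872396054 -0.20051214888685565
```

Emit:
jog_arm(motion=[[0,0,3,0,0,0,4],[0,0,3,0,0,0,4],[0.09,3.23,0,0,0,6,4],[0.09,3.23,0,0,0,6,4],[0.09,3.23,0,0,0,6,4],[0.09,3.23,0,0,0,6,4],[0.09,3.23,0,0,0,6,4],[0.09,3.23,0,0,0,6,4],[0.09,3.23,0,0,0,6,4],[0.09,3.23,0,0,0,6,4],[0.09,3.23,0,0,0,6,4],[0.09,3.23,0,0,0,6,4]])

```text
time_s: 10.27
tcp_pos: [0.4693, 0.0455, 0.4658]
orientation: [-0.7, 90.0, -45.8]
ft_force: [1.1, -0.4, -0.0]
finger_gap: 0.0401
```

Emit:
jog_arm(motion=[[0.09,3.23,0,0,0,6,4],[0.09,3.23,0,0,0,6,4],[0.09,3.23,0,0,0,6,4],[0.09,3.23,0,0,0,6,4],[0.09,3.23,0,0,0,6,4],[0.09,3.23,0,0,0,6,4],[0.09,3.23,0,0,0,6,4],[0.09,3.23,0,0,0,6,4],[0.09,3.23,0,0,0,6,4],[0.09,3.23,0,0,0,6,4],[0,0,-2,0,0,0,4],[0,0,0,0,0,0,4]])

```text
time_s: 11.27
tcp_pos: [0.4781, 0.3681, 0.4427]
orientation: [179.4, 89.8, -165.7]
ft_force: [-0.2, -1.2, -1.2]
finger_gap: 0.0398
```

Run:
```python
from h import *
import cv2
from scipy.spatial.transform import Rotation as R
o=r.observe();m=R.from_euler('xyz',o["orientation"],degrees=True).as_matrix()
print(o["tcp_pos"],o["ft_force"],o["joints"],"yaw",np.degrees(np.arctan2(m[1,1],m[0,1])))
a=r.capture("side")[:,:,::-1]
cv2.imwrite("pics/s4.png",cv2.resize(a[130:310,360:560],None,fx=3.3,fy=3.3,interpolation=cv2.INTER_CUBIC))
```

```text
[0.4781 0.3681 0.4427] [-0.1618 -1.2158 -1.1846] [ -3.4679  23.6933 -52.4648  96.5282  19.6928  69.8297  44.2831] yaw 104.8469307791399
```

View pics/s4.png

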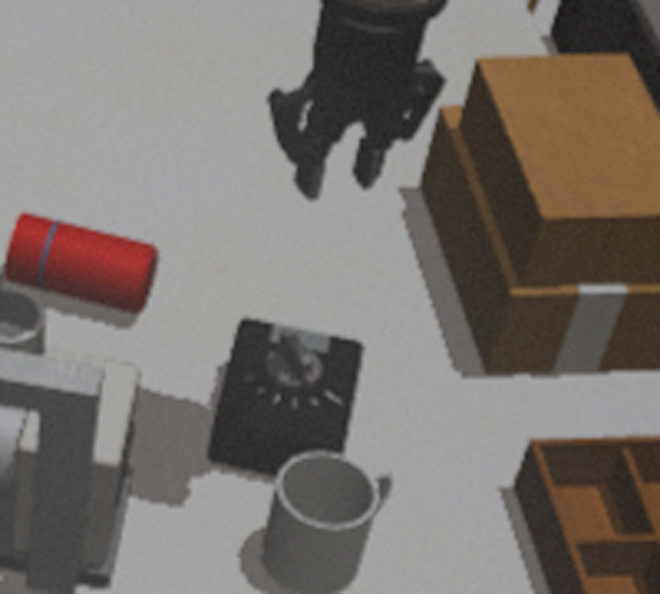

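The picture shows the open fingers above and around the knob's line (tips at 310,190 and 367,180; knob 293,360), with the mug and cartons clear. Descending.

Emit:
jog_arm(motion=[[-0.15,-0.25,-2.5,0,0,0,4],[0,0,-3,0,0,0,4],[0,0,-3,0,0,0,4],[0,0,-3,0,0,0,4],[0,0,-3,0,0,0,4],[0,0,0,0,0,0,4]])

```text
time_s: 11.82
tcp_pos: [0.4771, 0.3622, 0.2966]
orientation: [-150.1, 89.6, -135.6]
ft_force: [-1.0, -0.9, -0.4]
finger_gap: 0.0399
```

Run:
```python
from h import *
import cv2
o=r.observe();print(o["tcp_pos"],o["ft_force"])
a=r.capture("side")[:,:,::-1]
cv2.imwrite("pics/s5.png",cv2.resize(a[190:290,390:500],None,fx=6,fy=6,interpolation=cv2.INTER_CUBIC))
```

```text
[0.4771 0.3622 0.2966] [-1.0206 -0.9123 -0.401 ]
```

View pics/s5.png

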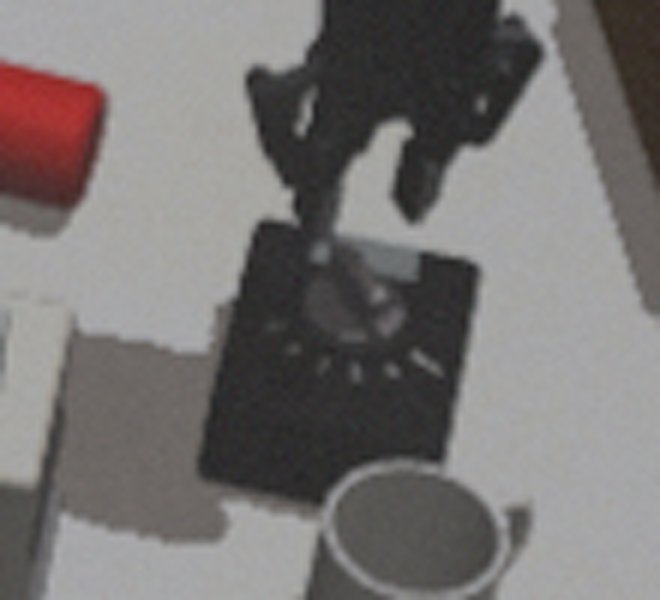

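The fingers straddle the bar (tips at 318,215 and 412,205; bar at 350,290).

Emit:
jog_arm(motion=[[0,0,-1.5,0,0,0,4],[0,0,-1.5,0,0,0,4],[0,0,-1,0,0,0,4],[0,0,-0.8,0,0,0,4],[0,0,0,0,0,0,4],[0,0,0,0,0,0,4]])

```text
time_s: 12.37
tcp_pos: [0.4772, 0.3649, 0.2527]
orientation: [-166.8, 90.0, -152.1]
ft_force: [0.1, 0.3, 0.0]
finger_gap: 0.0397
```

Emit:
jog_arm(motion=[[-0.05,0,-0.6,0,0,0,4],[0,0,0,0,0,0,1.5],[0,0,0,0,0,0,0.5],[0,0,0,0,0,0,0.5],[0,0,0,0,0,0,0.5],[0,0,0,0,0,0,0.5],[0,0,0,0,0,0,0.5]], newtons=40)

```text
time_s: 12.95
tcp_pos: [0.4761, 0.3668, 0.2473]
orientation: [72.9, 89.7, 87.7]
ft_force: [-1.5, 14.3, -6.8]
finger_gap: 0.0096
```

Run:
```python
from h import *
import cv2
o=r.observe();print(o["tcp_pos"],o["ft_force"],o["wrist_torque"],o["finger_gap"])
a=r.capture("side")[:,:,::-1]
cv2.imwrite("pics/s6.png",cv2.resize(a[190:290,390:500],None,fx=6,fy=6,interpolation=cv2.INTER_CUBIC))
```

```text
[0.4761 0.3668 0.2473] [-1.4753 14.2833 -6.7831] [2.8821 0.2731 0.025 ] 0.00962284215314349
```

View pics/s6.png

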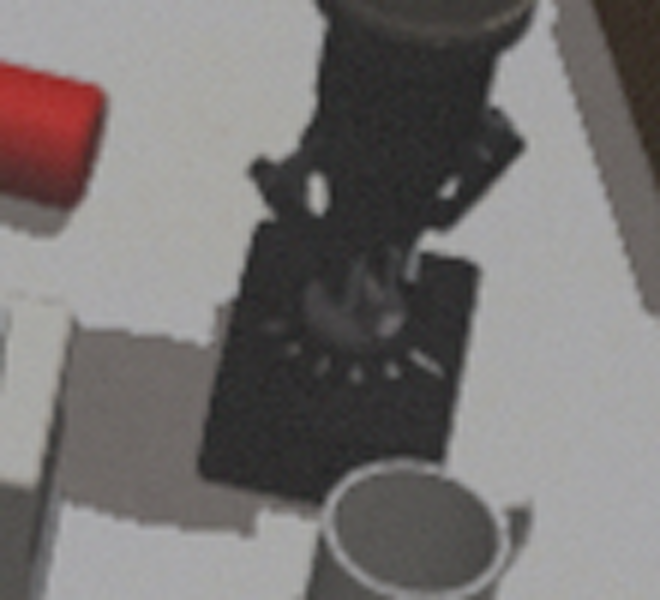

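Gripped, with a sideways load of about 14 N toward +y. I'll ease that before turning.

Emit:
jog_arm(motion=[[0,0.15,0,0,0,0,0.5],[0,0,0,0,0,0,0.5],[0,0,0,0,0,0,0.5]])

```text
time_s: 13.25
tcp_pos: [0.4761, 0.3674, 0.2473]
orientation: [79.3, 89.9, 94.0]
ft_force: [-4.3, 5.9, 1.1]
finger_gap: 0.0097
```

Emit:
jog_arm(motion=[[0,0.08,0,0,0,-5,0.5],[0,0,0,0,0,-5,0.5],[0,0,0,0,0,-5,0.5],[0,0,0,0,0,-5,0.5]])

```text
time_s: 13.58
tcp_pos: [0.4762, 0.3674, 0.2472]
orientation: [163.4, 90.0, 157.9]
ft_force: [-5.3, 0.5, 5.7]
finger_gap: 0.01
```

Emit:
jog_arm(motion=[[0,0,0,0,0,-5,0.5],[0,0,0,0,0,-5,0.5],[0,0,0,0,0,-5,0.5],[0,0,0,0,0,-5,0.5],[0,0,0,0,0,-5,0.5],[0,0,0,0,0,0,0.5],[0,0,0,0,0,0,0.5]])

```text
time_s: 14.17
tcp_pos: [0.4761, 0.3673, 0.2472]
orientation: [-100.1, 90.0, -130.4]
ft_force: [-5.9, -2.5, 6.3]
finger_gap: 0.01
```

Run:
```python
from h import *
import cv2
from scipy.spatial.transform import Rotation as R
o=r.observe();m=R.from_euler('xyz',o["orientation"],degrees=True).as_matrix()
print(o["tcp_pos"],o["ft_force"],o["wrist_torque"],o["finger_gap"],"yaw",np.degrees(np.arctan2(m[1,1],m[0,1])))
a=r.capture("side")[:,:,::-1]
cv2.imwrite("pics/s7.png",cv2.resize(a[190:290,390:500],None,fx=6,fy=6,interpolation=cv2.INTER_CUBIC))
```

```text
[0.4761 0.3673 0.2472] [-5.8715 -2.487   6.3199] [-0.4279  1.3643 -0.1028] 0.010017859572633946 yaw 59.64074902150386
```

View pics/s7.png

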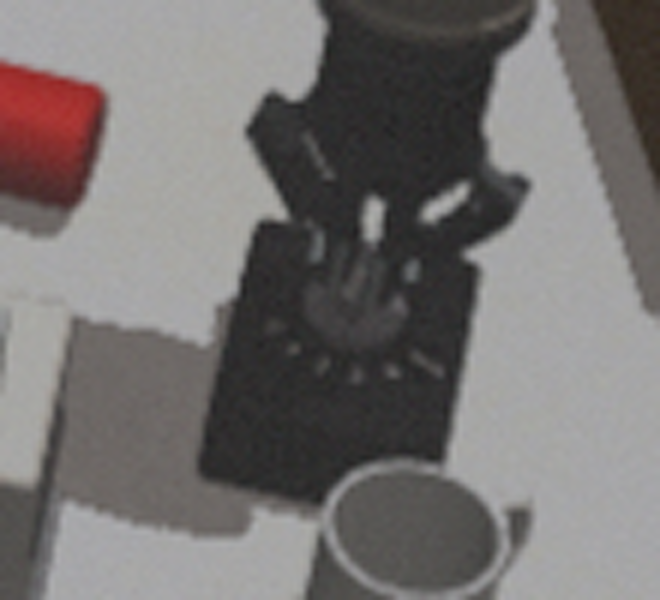

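Jaw yaw is 59.6°, which puts the pointer at about -30°, on tick 3. Releasing, lifting and checking.

Emit:
jog_arm(motion=[[0,0,0,0,0,0,3],[0,0,0,0,0,0,4],[0,0,0,0,0,0,4],[0,0,0,0,0,0,4],[0,0,1,0,0,0,4],[0,0,3,0,0,0,4],[0,0,3,0,0,0,4],[0,0,4,0,0,0,4],[0,0,4,0,0,0,4],[-1,-3.5,1,0,0,0,4],[-1,-3.5,0,0,0,0,4],[0,-3.5,0,0,0,0,4]])

```text
time_s: 15.22
tcp_pos: [0.4549, 0.2618, 0.4083]
orientation: [51.2, 89.9, 21.0]
ft_force: [1.0, 0.8, -0.2]
finger_gap: 0.0402
```

Emit:
jog_arm(motion=[[0,-3.5,0,0,0,0,4],[0,-3.5,0,0,0,0,4],[0,-3.5,0,0,0,0,4],[0,-3.5,0,0,0,0,4],[0,-3.5,0,0,0,0,4],[0,-3.5,0,0,0,0,4],[0,0,0,0,0,0,4],[0,0,0,0,0,0,4]])

```text
time_s: 15.88
tcp_pos: [0.4566, 0.0504, 0.4074]
orientation: [-2.4, 90.0, -32.9]
ft_force: [-0.3, 0.6, -0.2]
finger_gap: 0.0399
```

Run:
```python
from h import *
import cv2
o=r.observe();print(o["tcp_pos"],o["ft_force"])
a=r.capture("side")[:,:,::-1];b=r.capture("top")[:,:,::-1]
cv2.imwrite("pics/s8f.png",a);cv2.imwrite("pics/t8f.png",b)
k=cv2.convertScaleAbs(cv2.resize(b[240:285,150:195],(400,400),interpolation=cv2.INTER_CUBIC),alpha=1.8)
s=cv2.resize(a[220:280,415:475],(400,400),interpolation=cv2.INTER_CUBIC)
cv2.imwrite("pics/k8.png",np.hstack([k,s]))
```

```text
[0.4566 0.0504 0.4074] [-0.3172  0.617  -0.171 ]
```

View pics/k8.png

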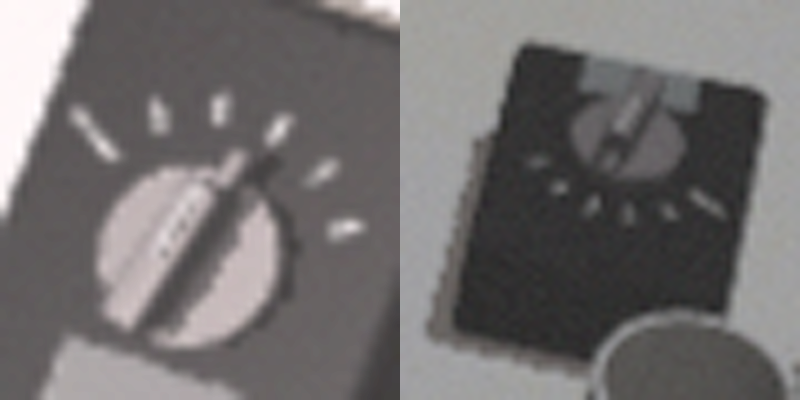

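View pics/s8f.png

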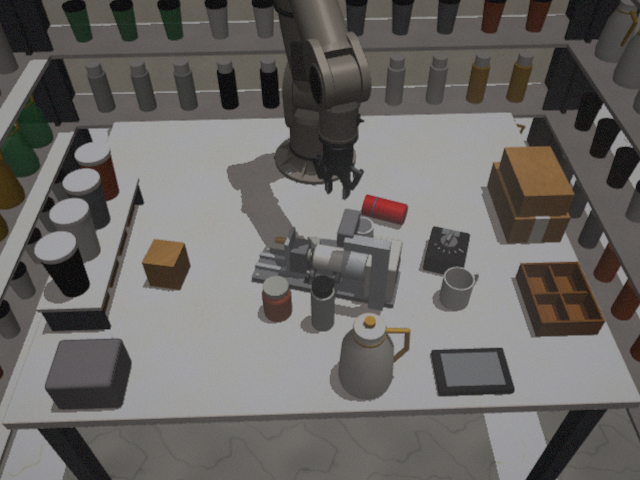

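The pointer sits on tick 3 (left crop: bar end 235,165 toward tick 278,128). The other objects are where they began, the nose is still on the cup and the arm is clear. Handing in.

Run:
```python
from plant import r
print(r.close_job(), r.observe()["time_s"])
```

```text
the job is handed in; nothing more can be done
the job is handed in; nothing more can be done
```

The cup is home against the hidden stop and lightly held, the selector is on the third click, and the job was handed in at about 16 s.

- **Cup and tailstock:** I pushed the plate from behind with closed fingers and never touched the cup.
  - **Force:** it ran about 10 N free, then about 12 N with the cup sliding. It began to climb once the cup met the stop, about 54 mm beyond the chuck mouth. I stopped at roughly 15.5 N, which leaves about 5.5 N on the cup. Single force readings scattered by about 1 N, so that figure comes from several readings together.
  - **Picture check:** the picture taken after backing off shows the nose seated on the cup base. Measured from it, the push plate to the cup base is about 77 mm, give or take 3 mm. About 74.5 mm was expected, so the two agree only within that error.
- **Selector:** I gripped the bar near click 1 and turned it 45° clockwise. The final picture shows the pointer on tick 3 after release. There was a sideways load of about 14 N when the grip first closed, which I eased to about 6 N before turning.
- **Other things on the counter:** in the last side view they stand where they began, and the arm touches nothing.

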